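# Clear the lock and hold the toolbox lid at its balance point

### The arm

A 6-joint arm with a two-finger parallel gripper is mounted at the origin on the work surface. World frame = base frame: x ahead of the robot, y to its left, z up, the work surface at z = 0. Lengths are in m, angles in rad, forces in N, time in s.
With the tool pointing down it reaches from about 0.4 to 0.825 m from the base axis. Payload 7 kg.
Tool frame: the origin (TCP) lies on the centre line of the jaws, within the pads' length; the fingertips stand 14 mm ahead of it and the grasp point (between the pads) lies 5 mm behind it; z points along the fingers, y is the line along which they close (so a half turn about z gives the same grasp; the last joint's range is limited). The gripper opens to 88 mm and grips with 3 to 60 N. Pads are 19 mm wide; open, the fingers measure 130 mm over their backs; the gripper's body (78 mm by 193 mm) begins 47 mm behind the grasp point.
Start: joints at [-1.036, 0.359, 0.012, 0, -1.224, -0.288], TCP at [0.165, -0.655, 0.218] pointing down, gripper open.
Joint ranges: [-3.07, 3.07], [-1.43, 2.12], [-1.02, 1.25], [-3.03, 1.67], [-3.05, -0], [-3.03, 3.03]. Speed limits (rad/s): [2.39, 2.39, 3.01, 3.14, 3.14, 3.14].

### API

Orientations are given as [roll, pitch, yaw] about the fixed x, y, z axes, in that order (R = Rz(yaw) Ry(pitch) Rx(roll)).
In Python, from station import arm gives the robot as it stands.
- The arm moves only by the tool move_arm, never from a script. Its argument "rows" is a list of rows, each an object with "translation": the shift along the tool's x, y, z in cm, a list of three; "rot": the turn, a rotation vector about the tool's x, y, z in degrees, a list of three; "hand": the closure, from 0 (fully open) to 1 (shut). A call has 1 to 8 rows; each row is the pose to reach, as a shift and turn from the pose commanded when the call began, along the tool's axes at that moment; what a row does not reach only later rows make up. A row lasts 1/12 s, in which the tool goes at most 41.7 mm and 7.16 degrees, less where a joint would pass 70% of its speed; a pose out of reach is approached as far as the arm can. A call with a gripper value outside its range is refused whole. The fingers move at their own pace and stop on an object; "squeeze" is the grip in N (left out, the last holds). Time passes only in rows, so rows that repeat a pose let the fingers close. It gives the time, the measured TCP pose, the force, the opening and the grip force at its end, in the units of the state.
- arm.get_state(): the state, without advancing time (a new reading comes with each control period).
- arm.grab_frame(name): name is "scene" or "top" or "wrist"; returns (picture, depth): 420x560x3 uint8, red, green, blue; 420x560 float32, m along the optical axis (not along the pixel's ray), 0 where there is no reading.
- arm.camera_params(name): a dict with "vfov" (degrees; the focal length in pixels is half the picture's height over the tangent of half this angle, whatever the lens; pixels are square), "cx", "cy" (the principal point, pixels), "k1" (the pictures are not rectified: a ray, as slopes to the right and down, at radius r is drawn at 1 + k1 r^2 times it, then the intrinsics apply), "position" and "orientation" of the camera in the world; the wrist camera has in their place "tool_from_camera" (4x4, takes a point from camera to tool coordinates, whose origin is the TCP and whose axes are the flange's). Camera axes: x right, y down, z forward; pixel columns grow to the right and rows downward; lengths in m; the calibration is good to about 2 mm. A picture is of the moment at which its call begins: read the wrist's pose just before it. camera_params takes no time and is no camera call.
- arm.job_done(): hands the job in; it is judged then, once.
Trained networks look in the newest picture that a camera, given by its name, has taken for a name from the list of things; names that differ only in an ending like _2 or _b are one class to them, and where a whole thing is asked for, a point or a joint stands for the part that bears it (a point fixed in the world has none). Each returns a list of dicts, best first, with "p" (0 to 1); they miss things now and then, are a little off and sometimes report something else, mostly with a low value. They report only what shows in the picture. A call takes as long as a camera call.
- arm.search_frame(label, camera): "point" ([x, y, z] in m, in the coordinates of the camera as it stood for that picture, good to about 4 mm: the middle of the surface that is visible of it).
- arm.pinpoint(label, camera): "point" ([x, y, z] in m, in the coordinates of the camera as it stood for that picture, good to about 4 mm: a listed point, or the origin of a listed thing).
The state is a dict: "t": time; "q": joint angles; "qd": joint speeds; "joint_efforts": joint torques, N m; "eef_pos": TCP position; "ee_rot": TCP orientation; "force": force on the tool from outside, world axes, zero at the start; "moment": the same for the moment, N m; "width": finger opening in m; "gripper_force": force on a finger pad.
Only numpy, scipy, OpenCV 4.12 (cv2) and the standard library are available. Lean on these libraries where they do the work, as an engineer would, in place of code of your own. Each camera call takes 0.05 s, during which the arm holds its last target. There are 200 camera calls.

### The job

I need both hands inside the blue toolbox and its lid stay is off. First lift the D-lock that hangs over the lid up and off its hook and hang it on the empty hook at the other end of the rail, without dropping it; then swing the lid up smoothly by its front pull to the point where it balances and would fall neither shut nor open, never letting it tip over backwards, and finish while still holding it steady there. Leave the bottle, the cassette and the cup where they stand.

Things in the scene. Friction and masses are not known exactly. Their poses are not given: they have to be found in the camera images.
- toolbox: Blue steel toolbox, fixed, 160 mm deep (x), 320 wide (y), body 85 high, 117 with the lid shut. Origin under its centre, x to its rear (hinge side, away from the robot); turned a little on the bench. Front latches undone. On the lid's top a black carrying handle, 100 mm along y, 25 high; this and the lid's depth make it balance short of upright.
- lid_hinge (a point): Middle of the hinge line on the rear top edge of the toolbox body, 85 mm above the bench; the hinge runs along the toolbox's y. Axes as the toolbox's.
- lid (a joint): Lid angle (rad): 0 shut and level, as at the start, growing as its front edge swings up and back; stop at 1.95. A steel tray 32 mm high, 0.55 to 0.78 kg, hinge almost without friction, no stay. It balances at 1.29 rad (74 degrees open, leaning 16 degrees short of upright towards the robot): below that it falls shut, beyond it falls open. Hold it within 0.08 rad of that.
- lid_pull (a point): Middle of the bow pull's round steel bar (10 mm thick, 110 long, parallel to the hinge) on the lid's front edge. Moves with the lid; shut, it lies 202 mm in front of the hinge line and 16 above it, with a 37 mm gap to the lid for a finger. Pinched from above at 6 to 10 N, the bar turns between the pads as the lid swings, the tool still pointing down.
- rail: Grey steel rail on two posts, fixed behind the toolbox and nearly parallel to it; its bar (600 mm long along y, 26 tall) is 285 mm above the bench and carries two alike double-prong hooks. Origin on the bench under the bar's axis, x away from the robot.
- hook_full (a point): Hook over the toolbox where the lock hangs at first: two level prongs, 8 mm thick, 68 apart centre to centre, running from the bar to the rail's -x. Point midway between them, level with their upper sides (289 mm over the bench), 145 mm in front of the bar's axis. The prongs bend up 45 mm nearer the robot and end 57 mm nearer, 22 mm higher. Axes as the rail's.
- hook_free (a point): The same point on the like, empty hook, 360 mm to the rail's -y side of hook_full, clear of the lid. Axes as the rail's.
- lock: D-lock, 0.56 to 0.84 kg: orange crossbar, 30 mm diameter, 154 long (y), black ends; black U shackle 13 thick, 102 wide inside, reaching 164 below. Origin: crossbar's centre, z up. Hangs with the crossbar across both prongs (origin 15 mm over the hook point), legs outside them, 13 mm side play. Lift it 45 mm over the tips, then out to -x. Pinch mid-crossbar from above, 30 N.
- lube: Bystander: chain-lube bottle standing beside the toolbox, white with yellow label, 42 mm diameter, 120 tall; origin under its centre.
- cassette: Bystander: stepped steel sprocket cassette lying beside the toolbox, 104 mm diameter, 36 high; origin under its centre.
- cup: Bystander: aluminium cup standing beside the toolbox, 72 mm diameter, 75 tall; origin under its centre.

How it is judged:
By the outcome, as a careful person would: the job done as asked, in the order asked, and still so for the second after the job is handed in, while the arm keeps its last pose, push and grip.
It also fails if it takes over 69 s, if anything falls off the work surface, if the arm or the gripper's body presses on something with over 40 N, if the wrist force passes 120 N, or if a joint passes its speed limit or range.

## Working session

There is one attempt and no reset: what is moved stays moved. The work goes in short steps, Python scripts to look and compute and a tool call to move; the robot and the scene stay as the last step left them, time stands still between calls to the robot, and variables do not carry over. Pictures are saved under pics/ and viewed, at most 10 in all, crops included, and the job is handed in when it is done.

Besides the shell and the picture viewer there is one more tool, called by a JSON object that holds its "op" and its "data", one argument or row to a line. move_arm: Moves the arm, as the interface text tells. Its arguments: {"type":"object","properties":{"rows":{"type":"array","items":{"type":"object","properties":{"translation":{"type":"array","items":{"type":"number"}},"rot":{"type":"array","items":{"type":"number"}},"hand":{"type":"number"}}}},"squeeze":{"type":"number"}},"required":["rows"]}

```bash
mkdir -p pics; ls
cat > h.py <<'E'
import numpy as np, cv2
from scipy.spatial.transform import Rotation as R
from station import arm
def T_cam(name):
    c=arm.camera_params(name)
    if 'tool_from_camera' in c:
        s=arm.get_state(); T=np.eye(4); T[:3,:3]=rot(s['ee_rot']).as_matrix(); T[:3,3]=s['eef_pos']
        return T@np.array(c['tool_from_camera'])
    T=np.eye(4); o=np.array(c['orientation'],float)
    T[:3,:3]=o if o.shape==(3,3) else rot(o).as_matrix()
    T[:3,3]=c['position']; return T
def rot(o):
    o=np.array(o,float)
    return R.from_matrix(o) if o.shape==(3,3) else R.from_euler('xyz',o)
def w(T,p): return T[:3,:3]@np.array(p)+T[:3,3]
def cloud(name,depth):
    c=arm.camera_params(name); h,wd=depth.shape; f=h/2/np.tan(np.radians(c['vfov'])/2)
    v,u=np.mgrid[:h,:wd]; d=np.stack([(u-c['cx'])/f,(v-c['cy'])/f],-1).reshape(-1,2)
    s=d.copy()
    for _ in range(15): s=d/(1+c['k1']*(s**2).sum(1,keepdims=True))
    P=np.c_[s,np.ones(len(s))]*depth.reshape(-1,1); T=T_cam(name)
    return (P@T[:3,:3].T+T[:3,3]).reshape(h,wd,3)
E
python3 - <<'E'
from h import *
s=arm.get_state(); print(s)
for n in ['scene','top']:
    print(arm.camera_params(n))
    im,d=arm.grab_frame(n); cv2.imwrite(f'pics/{n}0.png',im[:,:,::-1]); np.save(f'{n}0.npy',cloud(n,d))
    T=T_cam(n)
    for l in ['toolbox','lid_hinge','lid_pull','rail','hook_full','hook_free','lock','lube','cassette','cup']:
        print(n,l,[(np.round(w(T,x['point']),3).tolist(),round(x['p'],2)) for x in arm.pinpoint(l,n)[:2]])
print(arm.get_state()['t'])
E
```

```text
pics
{'t': 0.0, 'q': array([-1.03591119e+00,  3.59377906e-01,  1.10512664e-02, -3.31143095e-04,
       -1.22411730e+00, -2.88100148e-01]), 'qd': array([-0.00127253, -0.00062261, -0.00042399, -0.00030941, -0.00112137,
       -0.00093581]), 'joint_efforts': array([-2.65424587e-04, -5.82715845e+01,  2.93067706e+01,  6.99767411e+00,
        6.96237505e-03, -1.49798116e-04]), 'eef_pos': array([ 0.16473158, -0.654061  ,  0.21662864]), 'ee_rot': array([ 3.13992449e+00, -1.69714587e-04, -2.89492029e+00]), 'force': array([ 0.12095335,  0.29570289, -0.4990696 ]), 'moment': array([-0.01326804,  0.03047472, -0.0352044 ]), 'gripper_force': 0.0, 'width': 0.08761341168347302}
{'vfov': 44.40131212050485, 'cx': 277.0533554621719, 'cy': 211.9607900461935, 'k1': -0.07003415623000972, 'position': array([1.31709684, 0.67517663, 1.23499303]), 'orientation': array([-2.44264167, -0.01020529,  2.27589435])}
scene toolbox [([0.587, 0.062, -0.004], 0.58)]
scene lid_hinge [([0.668, 0.046, 0.089], 0.56)]
scene lid_pull [([0.469, 0.077, 0.099], 0.72)]
scene rail []
scene hook_full [([0.666, 0.15, 0.283], 0.56), (
[... 251 characters left out ...]
([0.717, 0.309, 0.005], 0.55)]
{'vfov': 56.95434308059076, 'cx': 276.55637987676675, 'cy': 216.09766143355293, 'k1': -0.0765347732598768, 'position': array([0.43114473, 0.11850881, 1.22644223]), 'orientation': array([-2.94526368, -0.01692839, -1.54588497])}
top toolbox [([0.591, 0.065, 0.003], 0.94)]
top lid_hinge [([0.67, 0.054, 0.085], 0.81), ([0.588, 0.064, -0.001], 0.28)]
top lid_pull [([0.471, 0.079, 0.102], 0.7)]
top rail []
top hook_full [([0.663, 0.149, 0.291], 0.72)]
top hook_free [([0.629, -0.208, 0.289], 0.89)]
top lock [([0.641, 0.152, 0.303], 0.95)]
top lube [([0.558, 0.333, 0.002], 0.67)]
top cassette [([0.439, -0.201, 0.002], 0.84)]
top cup [([0.718, 0.311, -0.001], 0.86)]
1.1
```

View pics/scene0.png

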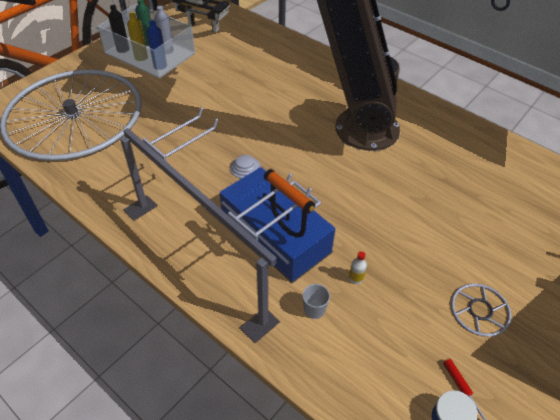

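View pics/top0.png

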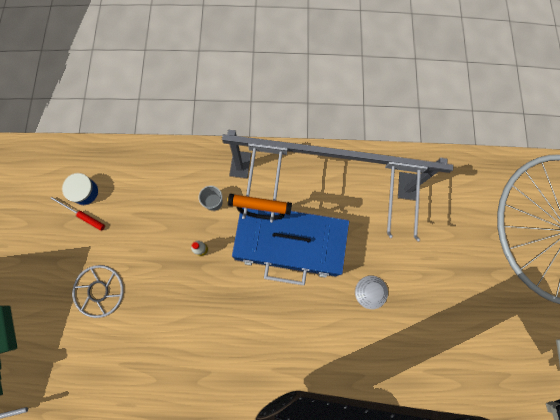

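Run:
```python
from h import *
for n in ['scene','top']:
    P=np.load(n+'0.npy'); im=cv2.imread(f'pics/{n}0.png'); hsv=cv2.cvtColor(im,cv2.COLOR_BGR2HSV)
    # orange crossbar
    m=(hsv[...,0]>5)&(hsv[...,0]<20)&(hsv[...,1]>140)&(hsv[...,2]>100)&(P[...,2]>.25)&(P[...,2]<.36)
    Q=P[m]; 
    def line(Q,nm):
        if len(Q)<10: print(n,nm,'few',len(Q)); return
        c=np.median(Q,0); u,s,v=np.linalg.svd(Q-c); d=v[0]*np.sign(v[0][1]); t=(Q-c)@d
        print(n,nm,len(Q),'c',c.round(4),'yaw dev',np.degrees(np.arctan2(-d[0],d[1])).round(2),'ends',(c+d*t.min()).round(3),(c+d*t.max()).round(3),'ztop',np.percentile(Q[:,2],97).round(3))
    line(Q,'cross')
    # rail bar
    m=(P[...,2]>.27)&(P[...,2]<.31)&(P[...,0]>.74)&(P[...,0]<.92)&(P[...,1]>-.4)&(P[...,1]<.5); line(P[m],'rail')
    # free hook prongs
    m=(P[...,2]>.275)&(P[...,2]<.296)&(P[...,0]>.6)&(P[...,0]<.72)
    for lo,hi in [(-.27,-.21),(-.205,-.14)]:
        mm=m&(P[...,1]>lo)&(P[...,1]<hi); Q=P[mm]
        if len(Q): print(n,'prong',len(Q),Q.mean(0).round(4),Q.min(0).round(3),Q.max(0).round(3), np.polyfit(Q[:,0],Q[:,1],1).round(3))
    # pull bar
    m=(P[...,2]>.09)&(P[...,2]<.112)&(P[...,0]>.44)&(P[...,0]<.49)&(P[...,1]>0)&(P[...,1]<.15); line(P[m],'pull')
    # all high things in front
    m=(P[...,2]>.296)&(P[...,2]<.34)&(P[...,0]>.5)&(P[...,0]<.72)&(P[...,1]<-.1)&(P[...,1]>-.3); Q=P[m]; print(n,'tips',len(Q),Q.min(0) if len(Q) else'',Q.max(0) if len(Q) else '')
```

```text
scene cross 469 c [0.6487 0.1576 0.3166] yaw dev -7.3 ends [0.64  0.086 0.317] [0.658 0.231 0.316] ztop 0.322
scene rail 2494 c [0.7937 0.0374 0.2961] yaw dev -5.17 ends [ 0.759 -0.345  0.295] [0.813 0.256 0.297] ztop 0.303
scene prong 118 [ 0.6605 -0.244   0.287 ] [ 0.601 -0.255  0.281] [ 0.72  -0.234  0.292] [-0.113 -0.169]
scene prong 122 [ 0.6612 -0.175   0.287 ] [ 0.6   -0.187  0.28 ] [ 0.719 -0.167  0.295] [-0.1   -0.109]
scene pull 120 c [0.4692 0.0794 0.1054] yaw dev -7.53 ends [0.462 0.022 0.106] [0.477 0.141 0.105] ztop 0.11
scene tips 33 [ 0.56273823 -0.23864456  0.29614594] [ 0.58292669 -0.16166817  0.31323927]
top cross 605 c [0.6417 0.1506 0.3168] yaw dev -7.12 ends [0.634 0.087 0.317] [0.651 0.229 0.317] ztop 0.321
top rail 2568 c [ 0.7842 -0.0294  0.2972] yaw dev -5.35 ends [ 0.755 -0.342  0.298] [0.811 0.254 0.297] ztop 0.304
top prong 140 [ 0.6553 -0.2467  0.2883] [ 0.6   -0.256  0.283] [ 0.719 -0.239  0.293] [-0.094 -0.185]
top prong 155 [ 0.6598 -0.1775  0.2883] [ 0.601 -0.188  0.282] [ 0.72  -0.168  0.294] [-0.103 -0.109]
top pull 187 c [0.4711 0.0733 0.1058] yaw dev -4.31 ends [0.467 0.019 0.106] [0.476 0.138 0.106] ztop 0.109
top tips 28 [ 0.56426536 -0.23887513  0.29690983] [ 0.58099338 -0.16530444  0.31308552]
```

The scene view shows the lock's orange crossbar at about (290,190) on the hook over the blue box. The empty hook's tips are at about (200,112) and (216,124), and the pull is at (302,190). The top view agrees: crossbar (260,204), pull (287,276), free prongs (392–418, 235), cup (210,198), bottle (198,247), cassette (372,292).

```bash
cat >> h.py <<'E'
def rel(p,yawdeg=None):
    s=arm.get_state(); R0=rot(s['ee_rot']); y=np.radians(yawdeg) if yawdeg is not None else s['ee_rot'][2]
    R1=R.from_euler('xyz',[np.pi,0,y])
    print('t',round(s['t'],2),'pos',s['eef_pos'].round(4),'rpy',np.degrees(s['ee_rot']).round(2),'->cm',(R0.inv().apply(np.array(p)-s['eef_pos'])*100).round(2),'rot',np.degrees((R0.inv()*R1).as_rotvec()).round(1))
E
python3 -c "
from h import *
rel([.64,.153,.42],-97)"
```

```text
t 1.1 pos [ 0.1649 -0.6545  0.2176] rpy [ 180.     -0.   -165.86] ->cm [-65.8   66.7  -20.24] rot [  0.   -0.  -68.9]
```

{"op": "move_arm", "data": {
  "rows": [
    {"translation": [-5, 5, -5], "rot": [0, 0, -5], "hand": 0},
    {"translation": [-65.8, 66.7, -20.2], "rot": [0, 0, -68.9], "hand": 0},
    {"translation": [-65.8, 66.7, -20.2], "rot": [0, 0, -68.9], "hand": 0},
    {"translation": [-65.8, 66.7, -20.2], "rot": [0, 0, -68.9], "hand": 0},
    {"translation": [-65.8, 66.7, -20.2], "rot": [0, 0, -68.9], "hand": 0},
    {"translation": [-65.8, 66.7, -20.2], "rot": [0, 0, -68.9], "hand": 0},
    {"translation": [-65.8, 66.7, -20.2], "rot": [0, 0, -68.9], "hand": 0},
    {"translation": [-65.8, 66.7, -20.2], "rot": [0, 0, -68.9], "hand": 0}
  ]
}}

```text
t: 1.77
eef_pos: [0.3278, -0.3769, 0.2987]
ee_rot: [-3.141, -0.0, -1.927]
force: [1.1, -0.1, -0.2]
width: 0.0877
gripper_force: 0.0
```

```bash
python3 -c "
from h import *
rel([.64,.153,.42],-97)"
```

```text
t 1.77 pos [ 0.3278 -0.3769  0.2987] rpy [-1.7995e+02 -1.0000e-02 -1.1038e+02] ->cm [-60.54 -10.81 -12.13] rot [ -0.   -0.  -13.4]
```

{"op": "move_arm", "data": {
  "rows": [
    {"translation": [-60.5, -10.8, -12.1], "rot": [0, 0, -13.4], "hand": 0},
    {"translation": [-60.5, -10.8, -12.1], "rot": [0, 0, -13.4], "hand": 0},
    {"translation": [-60.5, -10.8, -12.1], "rot": [0, 0, -13.4], "hand": 0},
    {"translation": [-60.5, -10.8, -12.1], "rot": [0, 0, -13.4], "hand": 0},
    {"translation": [-60.5, -10.8, -12.1], "rot": [0, 0, -13.4], "hand": 0},
    {"translation": [-60.5, -10.8, -12.1], "rot": [0, 0, -13.4], "hand": 0},
    {"translation": [-60.5, -10.8, -12.1], "rot": [0, 0, -13.4], "hand": 0},
    {"translation": [-60.5, -10.8, -12.1], "rot": [0, 0, -13.4], "hand": 0}
  ]
}}

```text
t: 2.43
eef_pos: [0.4956, -0.0958, 0.3634]
ee_rot: [-3.14, 0.0, -1.698]
force: [1.7, -0.9, 0.4]
width: 0.0878
gripper_force: 0.0
```

```bash
python3 -c "
from h import *
rel([.64,.153,.42],-97)"
```

```text
t 2.43 pos [ 0.4956 -0.0958  0.3634] rpy [-1.7993e+02  2.0000e-02 -9.7300e+01] ->cm [-26.52 -11.17  -5.64] rot [-0.1  0.  -0.3]
```

{"op": "move_arm", "data": {
  "rows": [
    {"translation": [-26, -11.2, -5.6], "hand": 0},
    {"translation": [-26, -11.2, -5.6], "hand": 0},
    {"translation": [-26, -11.2, -5.6], "hand": 0},
    {"translation": [-26, -11.2, -5.6], "hand": 0},
    {"translation": [-26, -11.2, -5.6], "hand": 0},
    {"translation": [-26, -11.2, -5.6], "hand": 0},
    {"translation": [-26, -11.2, -5.6], "hand": 0},
    {"translation": [-26, -11.2, -5.6], "hand": 0}
  ]
}}

```text
validation failed for argument at $.ro...
```

Run:
```python
from h import *
im,d=arm.grab_frame('wrist'); cv2.imwrite('pics/w1.png',im[:,:,::-1]); P=cloud('wrist',d); np.save('w1.npy',P); T=T_cam('wrist')
for l in ['lock','hook_full']: print(l,[(w(T,x['point']).round(3),round(x['p'],2)) for x in arm.pinpoint(l,'wrist')[:2]])
hsv=cv2.cvtColor(im,cv2.COLOR_RGB2HSV)
m=(hsv[...,0]>5)&(hsv[...,0]<20)&(hsv[...,1]>140)&(hsv[...,2]>100)&(P[...,2]>.25)&(P[...,2]<.36)
Q=P[m]; print(len(Q),Q.min(0),Q.max(0)); 
if len(Q): 
    v,u=np.nonzero(m); print(u.min(),u.max(),v.min(),v.max())
    c=Q.mean(0); dd=np.linalg.svd(Q-c,full_matrices=False)[2][0]; print(c,dd, np.percentile(Q[:,2],98))
rel([.64,.153,.304],-97)
```

```text
lock []
hook_full []Traceback (most recent call last):
  File "<stdin>", line 6, in <module>
    return umr_minimum(a, axis, None, out, keepdims, initial, where)
ValueError: zero-size array to reduction operation minimum which has no identity
```

rot is required in each row.

```bash
python3 -c "
from h import *
rel([.64,.153,.42],-97)"
```

```text
t 2.58 pos [ 0.4964 -0.0955  0.3626] rpy [-1.7998e+02  1.0000e-02 -9.7090e+01] ->cm [-26.43 -11.19  -5.74] rot [-0.   0.  -0.1]
```

{"op": "move_arm", "data": {
  "rows": [
    {"translation": [-26.4, -11.2, -5.7], "rot": [0, 0, 0], "hand": 0},
    {"translation": [-26.4, -11.2, -5.7], "rot": [0, 0, 0], "hand": 0},
    {"translation": [-26.4, -11.2, -5.7], "rot": [0, 0, 0], "hand": 0},
    {"translation": [-26.4, -11.2, -5.7], "rot": [0, 0, 0], "hand": 0},
    {"translation": [-26.4, -11.2, -5.7], "rot": [0, 0, 0], "hand": 0},
    {"translation": [-26.4, -11.2, -5.7], "rot": [0, 0, 0], "hand": 0},
    {"translation": [-26.4, -11.2, -5.7], "rot": [0, 0, 0], "hand": 0},
    {"translation": [-26.4, -11.2, -5.7], "rot": [0, 0, 0], "hand": 0}
  ]
}}

```text
t: 3.25
eef_pos: [0.6423, 0.1539, 0.4172]
ee_rot: [3.14, -0.001, -1.697]
force: [-1.6, -1.1, -2.2]
width: 0.0879
gripper_force: 0.0
```

```bash
cat > look.py <<'E'
from h import *
import sys
im,d=arm.grab_frame('wrist'); cv2.imwrite(sys.argv[1],im[:,:,::-1]); P=cloud('wrist',d); np.save('w.npy',P); T=T_cam('wrist')
for l in ['lock','hook_full','hook_free','lid_pull']: print(l,[(w(T,x['point']).round(3),round(x['p'],2)) for x in arm.pinpoint(l,'wrist')[:2]])
hsv=cv2.cvtColor(im,cv2.COLOR_RGB2HSV)
m=(hsv[...,0]>5)&(hsv[...,0]<20)&(hsv[...,1]>140)&(hsv[...,2]>100)&(P[...,2]>.2)&(P[...,2]<.4)
Q=P[m]; print(len(Q))
if len(Q): 
    v,u=np.nonzero(m); print(u.min(),u.max(),v.min(),v.max(),Q.min(0),Q.max(0))
    c=Q.mean(0); dd=np.linalg.svd(Q-c,full_matrices=False)[2][0]; print(c,dd, np.percentile(Q[:,2],98))
E
python3 look.py pics/w1.png; python3 -c "
from h import *
rel([.64,.153,.304],-97)"
```

```text
lock []
hook_full []
hook_free []
lid_pull [(array([0.466, 0.075, 0.101]), 0.8), (array([0.712, 0.309, 0.001]), 0.16)]
4565
264 297 119 260 [0.62175683 0.081208   0.3015552 ] [0.66294796 0.20516418 0.32051311]
[0.64190461 0.13863917 0.31571555] [-0.12366033 -0.99230765  0.00580171] 0.319156983696148
t 3.5 pos [0.6394 0.1482 0.4197] rpy [-1.7999e+02 -1.0000e-02 -9.7400e+01] ->cm [-4.800e-01  1.000e-02  1.157e+01] rot [-0.  -0.  -0.4]
```

View pics/w1.png

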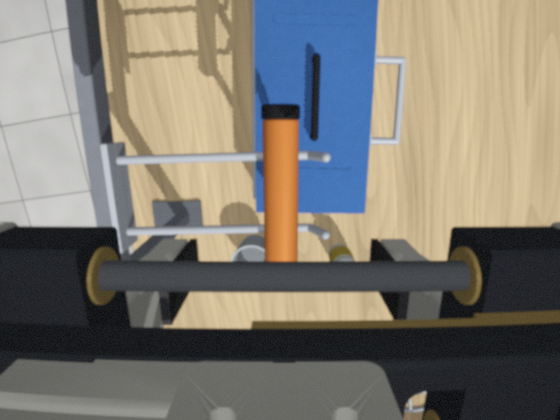

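```bash
python3 -c "
from h import *
rel([.643,.155,.300],-97.1)"
```

```text
t 3.5 pos [0.6394 0.1482 0.4197] rpy [-1.7999e+02 -1.0000e-02 -9.7400e+01] ->cm [-0.72 -0.26 11.97] rot [-0.  -0.  -0.3]
```

{"op": "move_arm", "data": {
  "rows": [
    {"translation": [-0.5, -0.2, 3], "rot": [0, 0, 0], "hand": 0},
    {"translation": [-0.5, -0.2, 6], "rot": [0, 0, 0], "hand": 0},
    {"translation": [-0.5, -0.2, 9], "rot": [0, 0, 0], "hand": 0},
    {"translation": [-0.5, -0.2, 11], "rot": [0, 0, 0], "hand": 0},
    {"translation": [-0.5, -0.2, 12], "rot": [0, 0, 0], "hand": 0},
    {"translation": [-0.5, -0.2, 12], "rot": [0, 0, 0], "hand": 0},
    {"translation": [-0.5, -0.2, 12], "rot": [0, 0, 0], "hand": 0}
  ]
}}

```text
t: 4.08
eef_pos: [0.6426, 0.1534, 0.3008]
ee_rot: [-3.14, 0.0, -1.699]
force: [0.1, 0.0, 0.9]
width: 0.0877
gripper_force: 0.0
```

Run:
```python
from h import *
rel([.643,.155,.300],-97.1)
for i in range(4):
    T=T_cam('wrist'); im,d=arm.grab_frame('wrist'); print(arm.get_state()['eef_pos'].round(4))
P=cloud('wrist',d); hsv=cv2.cvtColor(im,cv2.COLOR_RGB2HSV)
m=(hsv[...,0]>5)&(hsv[...,0]<20)&(hsv[...,1]>140)&(hsv[...,2]>60)&(P[...,2]>.2)&(P[...,2]<.4)
Q=P[m]; print(len(Q),Q.min(0),Q.max(0)); k=np.polyfit(Q[:,1],Q[:,0],1); print(k,np.polyval(k,.155))
```

```text
t 4.08 pos [0.6426 0.1534 0.3008] rpy [-1.7992e+02  1.0000e-02 -9.7370e+01] ->cm [-0.16 -0.02  0.08] rot [-0.1  0.  -0.3]
[0.6431 0.1539 0.3016]
[0.6432 0.1541 0.3018]
[0.6432 0.1544 0.3017]
[0.6431 0.1544 0.3013]
9605 [0.62310226 0.08357533 0.3055879 ] [0.662863   0.19385971 0.39296367]
[0.11333979 0.62699219] 0.6445598551910277
```

{"op": "move_arm", "data": {
  "rows": [
    {"translation": [-0.1, 0.1, 0], "rot": [0, 0, 0], "hand": 1},
    {"translation": [-0.1, 0.1, 0], "rot": [0, 0, 0], "hand": 1},
    {"translation": [-0.1, 0.1, 0], "rot": [0, 0, 0], "hand": 1},
    {"translation": [-0.1, 0.1, 0], "rot": [0, 0, 0], "hand": 1},
    {"translation": [-0.1, 0.1, 0], "rot": [0, 0, 0], "hand": 1},
    {"translation": [-0.1, 0.1, 0], "rot": [0, 0, 0], "hand": 1},
    {"translation": [-0.1, 0.1, 0], "rot": [0, 0, 0], "hand": 1},
    {"translation": [-0.1, 0.1, 0], "rot": [0, 0, 0], "hand": 1}
  ],
  "squeeze": 32
}}

```text
t: 4.95
eef_pos: [0.6416, 0.1555, 0.2993]
ee_rot: [3.141, -0.0, -1.699]
force: [0.5, 0.3, -0.2]
width: 0.0399
gripper_force: 0.0
```

{"op": "move_arm", "data": {
  "rows": [
    {"translation": [0, 0, 0], "rot": [0, 0, 0], "hand": 1},
    {"translation": [0, 0, 0], "rot": [0, 0, 0], "hand": 1},
    {"translation": [0, 0, 0], "rot": [0, 0, 0], "hand": 1},
    {"translation": [0, 0, 0], "rot": [0, 0, 0], "hand": 1},
    {"translation": [0, 0, 0], "rot": [0, 0, 0], "hand": 1},
    {"translation": [0, 0, 0], "rot": [0, 0, 0], "hand": 1}
  ]
}}

```text
t: 5.45
eef_pos: [0.6427, 0.1555, 0.3004]
ee_rot: [-3.139, 0.001, -1.699]
force: [5.0, -1.2, 3.6]
width: 0.0256
gripper_force: 30.2
```

{"op": "move_arm", "data": {
  "rows": [
    {"translation": [0, 0, -0.3], "rot": [0, 0, 0], "hand": 1},
    {"translation": [0, 0, -0.7], "rot": [0, 0, 0], "hand": 1},
    {"translation": [0, 0, -1.1], "rot": [0, 0, 0], "hand": 1},
    {"translation": [0, 0, -1.5], "rot": [0, 0, 0], "hand": 1},
    {"translation": [0, 0, -1.5], "rot": [0, 0, 0], "hand": 1},
    {"translation": [0, 0, -1.5], "rot": [0, 0, 0], "hand": 1}
  ],
  "squeeze": 34
}}

```text
t: 5.95
eef_pos: [0.6414, 0.1556, 0.3143]
ee_rot: [3.141, 0.0, -1.699]
force: [-0.2, -0.6, -7.4]
width: 0.0255
gripper_force: 29.8
```

```bash
cat > lockpose.py <<'E'
from h import *
import sys
def run(n,f=None):
    T=T_cam(n); im,d=arm.grab_frame(n)
    if f: cv2.imwrite(f,im[:,:,::-1])
    P=cloud(n,d); hsv=cv2.cvtColor(im,cv2.COLOR_RGB2HSV)
    m=(hsv[...,0]>5)&(hsv[...,0]<20)&(hsv[...,1]>140)&(hsv[...,2]>60)&(P[...,2]>.25)&(P[...,2]<.45)&(P[...,0]>.4)&(P[...,0]<.75)
    Q=P[m]
    if len(Q)>20:
        c=Q.mean(0); dd=np.linalg.svd(Q-c,full_matrices=False)[2][0]; dd*=np.sign(dd[1]); t=(Q-c)@dd
        print(n,len(Q),'c',c.round(4),'dir',dd.round(3),'ends',(c+dd*t.min()).round(3),(c+dd*t.max()).round(3),'ztop',np.percentile(Q[:,2],97).round(4))
    print(n,[(w(T,x['point']).round(3),round(x['p'],2)) for x in arm.pinpoint('lock',n)[:2]])
run('scene',sys.argv[1] if len(sys.argv)>1 else None); run('top'); run('wrist')
s=arm.get_state(); print(s['t'],s['eef_pos'],s['force'],s['moment'],s['width'],s['gripper_force'])
E
python3 lockpose.py pics/s2.png
```

```text
scene 260 c [0.6498 0.1902 0.3295] dir [ 0.128  0.984 -0.123] ends [0.645 0.153 0.334] [0.655 0.232 0.324] ztop 0.337
scene [(array([0.641, 0.151, 0.312]), 0.94)]
top 236 c [0.635  0.1288 0.3302] dir [0.104 0.993 0.049] ends [0.631 0.086 0.328] [0.645 0.229 0.335] ztop 0.3346
top [(array([0.642, 0.153, 0.312]), 0.64)]
wrist 9780 c [0.6381 0.1268 0.3306] dir [0.116 0.993 0.019] ends [0.633 0.085 0.33 ] [0.646 0.191 0.332] ztop 0.3325
wrist [(array([0.639, 0.151, 0.316]), 0.7)]
6.25 [0.64146789 0.15547225 0.3141645 ] [-0.37502127  0.06092975 -6.5657029 ] [0.09361965 0.11606163 0.00720383] 0.025463346135621984 29.82631802558899
```

{"op": "move_arm", "data": {
  "rows": [
    {"translation": [0, 0, -0.7], "rot": [0, 0, 0], "hand": 1},
    {"translation": [0, 0, -1.8], "rot": [0, 0, 0], "hand": 1},
    {"translation": [0, 0, -3.0], "rot": [0, 0, 0], "hand": 1},
    {"translation": [0, 0, -4.0], "rot": [0, 0, 0], "hand": 1},
    {"translation": [0, 0, -4.6], "rot": [0, 0, 0], "hand": 1},
    {"translation": [0, 0.4, -4.8], "rot": [0, 0, 0], "hand": 1},
    {"translation": [0, 1.2, -4.8], "rot": [0, 0, 0], "hand": 1},
    {"translation": [0.1, 2.2, -4.8], "rot": [0, 0, 0], "hand": 1}
  ]
}}

```text
t: 6.92
eef_pos: [0.6188, 0.1575, 0.3615]
ee_rot: [3.14, -0.0, -1.699]
force: [-0.1, 0.4, -7.3]
width: 0.0252
gripper_force: 29.8
```

{"op": "move_arm", "data": {
  "rows": [
    {"translation": [0, 1.2, 0], "rot": [0, 0, 0], "hand": 1},
    {"translation": [0.1, 2.5, 0], "rot": [0, 0, 0], "hand": 1},
    {"translation": [0.1, 3.8, 0], "rot": [0, 0, 0], "hand": 1},
    {"translation": [0.2, 5.2, 0], "rot": [0, 0, 0], "hand": 1},
    {"translation": [0.2, 6.6, 0], "rot": [0, 0, 0], "hand": 1},
    {"translation": [0.3, 8.0, 0], "rot": [0, 0, 0], "hand": 1},
    {"translation": [0.3, 9.2, 0], "rot": [0, 0, 0], "hand": 1},
    {"translation": [0.4, 10.2, 0], "rot": [0, 0, 0], "hand": 1}
  ]
}}

```text
t: 7.58
eef_pos: [0.5161, 0.1663, 0.3623]
ee_rot: [3.141, 0.0, -1.698]
force: [0.7, 0.2, -6.7]
width: 0.0253
gripper_force: 29.8
```

```bash
python3 -c "
from h import *
T=T_cam('top');arm.grab_frame('top')
print([w(T,x['point']).round(3) for x in arm.pinpoint('lock','top')[:2]])
s=arm.get_state();print(s['force'],s['width'])
rel([.525,.08,.36],-97.3)
rel([.500,-.195,.36],-95.5)"
```

```text
[array([0.473, 0.081, 0.103])]
[-0.46114949 -0.16730154 -4.84655434] 0.02494712296619082
t 7.68 pos [0.5161 0.1663 0.363 ] rpy [-1.7998e+02  5.0000e-02 -9.7270e+01] ->cm [ 8.45 -1.97  0.29] rot [-0.  0.  0.]
t 7.68 pos [0.5161 0.1663 0.363 ] rpy [-1.7998e+02  5.0000e-02 -9.7270e+01] ->cm [36.04 -2.97  0.27] rot [-0.   0.  -1.8]
```

```bash
python3 lockpose.py pics/s3.png
```

```text
scene 268 c [0.5255 0.2013 0.3751] dir [ 0.172  0.984 -0.047] ends [0.518 0.158 0.377] [0.533 0.243 0.373] ztop 0.3821
scene [(array([0.515, 0.165, 0.361]), 0.65)]
top 183 c [0.5094 0.1129 0.3777] dir [-0.197  0.979  0.043] ends [0.513 0.095 0.377] [0.505 0.134 0.379] ztop 0.3818
top []
wrist 9620 c [0.5148 0.1378 0.3772] dir [0.117 0.993 0.007] ends [0.51  0.096 0.377] [0.522 0.202 0.378] ztop 0.3802
wrist [(array([0.515, 0.161, 0.362]), 0.94)]
7.9833 [0.51828673 0.1663585  0.36200931] [ 0.21006604  0.01477674 -6.2647337 ] [0.10834636 0.03612903 0.0497358 ] 0.02492597797538846 29.69993144273758
```

View pics/s3.png

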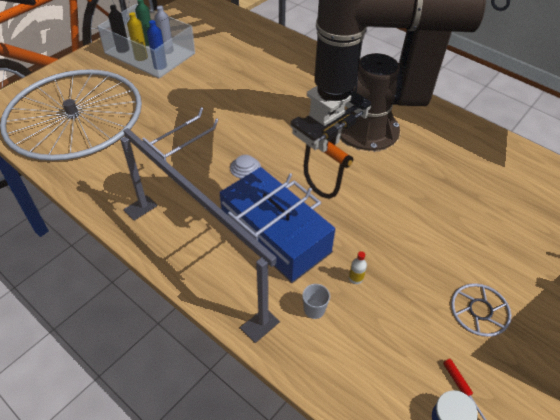

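{"op": "move_arm", "data": {
  "rows": [
    {"translation": [0.5, 0, 0], "rot": [0, 0, 0], "hand": 1},
    {"translation": [1.7, -0.1, 0], "rot": [0, 0, -0.2], "hand": 1},
    {"translation": [3.7, -0.3, 0], "rot": [0, 0, -0.4], "hand": 1},
    {"translation": [6.4, -0.5, 0], "rot": [0, 0, -0.6], "hand": 1},
    {"translation": [9.6, -0.8, 0], "rot": [0, 0, -0.8], "hand": 1},
    {"translation": [13, -1.1, 0], "rot": [0, 0, -1], "hand": 1},
    {"translation": [16.4, -1.4, 0], "rot": [0, 0, -1.2], "hand": 1},
    {"translation": [19.8, -1.7, 0], "rot": [0, 0, -1.4], "hand": 1}
  ]
}}

```text
t: 8.65
eef_pos: [0.5089, -0.0345, 0.3626]
ee_rot: [-3.141, -0.0, -1.674]
force: [1.4, -0.5, -6.9]
width: 0.0249
gripper_force: 29.7
```

```bash
python3 -c "
from h import *
rel([.500,-.192,.362],-95.2)"
```

```text
t 8.65 pos [ 0.5089 -0.0345  0.3626] rpy [-1.7999e+02 -1.0000e-02 -9.5910e+01] ->cm [15.76 -0.73  0.06] rot [-0.  -0.  -0.7]
```

{"op": "move_arm", "data": {
  "rows": [
    {"translation": [3.3, -0.1, 0], "rot": [0, 0, -0.1], "hand": 1},
    {"translation": [6.5, -0.3, 0], "rot": [0, 0, -0.3], "hand": 1},
    {"translation": [9.3, -0.4, 0], "rot": [0, 0, -0.5], "hand": 1},
    {"translation": [11.7, -0.5, 0], "rot": [0, 0, -0.7], "hand": 1},
    {"translation": [13.6, -0.6, 0], "rot": [0, 0, -0.7], "hand": 1},
    {"translation": [14.9, -0.7, 0], "rot": [0, 0, -0.7], "hand": 1},
    {"translation": [15.6, -0.7, 0], "rot": [0, 0, -0.7], "hand": 1},
    {"translation": [15.8, -0.7, 0], "rot": [0, 0, -0.7], "hand": 1}
  ]
}}

```text
t: 9.32
eef_pos: [0.4997, -0.1916, 0.3622]
ee_rot: [3.141, -0.0, -1.664]
force: [0.8, 0.8, -6.4]
width: 0.0251
gripper_force: 29.7
```

Run:
```python
from h import *
import runpy
runpy.run_path('lockpose.py')
T=T_cam('wrist'); im,d=arm.grab_frame('wrist'); cv2.imwrite('pics/w4.png',im[:,:,::-1]); P=cloud('wrist',d)
print([(w(T,x['point']).round(3),round(x['p'],2)) for x in arm.pinpoint('hook_free','wrist')[:2]])
T=T_cam('scene'); im,d=arm.grab_frame('scene');print([(w(T,x['point']).round(3),round(x['p'],2)) for x in arm.pinpoint('hook_free','scene')[:2]])
for lo,hi in [(-.27,-.21),(-.205,-.14)]:
    m=(P[...,2]>.278)&(P[...,2]<.325)&(P[...,0]>.55)&(P[...,0]<.72)&(P[...,1]>lo)&(P[...,1]<hi); Q=P[m]
    if len(Q)>10: k=np.polyfit(Q[:,0],Q[:,1],1); print(len(Q),Q.min(0),k,np.polyval(k,.625),np.polyval(k,.57))
rel([.629,-.204,.362],-95.2)
```

```text
scene 250 c [ 0.5067 -0.1671  0.3742] dir [0.038 0.999 0.012] ends [ 0.503 -0.255  0.373] [ 0.509 -0.112  0.375] ztop 0.3828
scene [(array([ 0.499, -0.196,  0.363]), 0.9)]
top []
wrist 9644 c [ 0.4981 -0.2182  0.3774] dir [0.076 0.997 0.01 ] ends [ 0.495 -0.26   0.377] [ 0.503 -0.154  0.378] ztop 0.3805
wrist [(array([ 0.5  , -0.195,  0.362]), 0.95)]
9.6167 [ 0.50033598 -0.18933702  0.36248631] [-0.26288477  0.85512642 -5.88970247] [ 0.10458374  0.12557602 -0.02918739] 0.024933873914668364 29.70603346824646
[]
[(array([ 0.624, -0.207,  0.288]), 0.93)]
2009 [ 0.56166838 -0.25747462  0.28378796] [-0.102235   -0.18083709] -0.2447339665092212 -0.23911104146568984
733 [ 0.6466435  -0.18934707  0.28252404] [-0.0875591  -0.12345806] -0.17818249209431586 -0.17336674175625733
t 9.82 pos [ 0.5003 -0.1896  0.3625] rpy [-179.99    0.    -95.18] ->cm [  0.28 -12.94   0.05] rot [-0.  0.  0.]
```

View pics/w4.png

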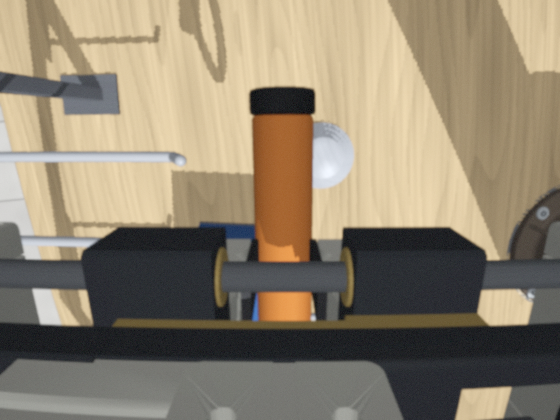

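{"op": "move_arm", "data": {
  "rows": [
    {"translation": [0, -0.5, 0], "rot": [0, 0, 0], "hand": 1},
    {"translation": [0.1, -1.7, 0], "rot": [0, 0, 0], "hand": 1},
    {"translation": [0.1, -3.5, 0], "rot": [0, 0, 0], "hand": 1},
    {"translation": [0.2, -5.7, 0], "rot": [0, 0, 0], "hand": 1},
    {"translation": [0.3, -8.0, 0], "rot": [0, 0, 0], "hand": 1},
    {"translation": [0.3, -10.2, 0], "rot": [0, 0, 0], "hand": 1},
    {"translation": [0.4, -11.9, 0], "rot": [0, 0, 0], "hand": 1},
    {"translation": [0.4, -12.9, 0], "rot": [0, 0, 0], "hand": 1}
  ]
}}

```text
t: 10.48
eef_pos: [0.6309, -0.206, 0.3607]
ee_rot: [3.14, -0.0, -1.662]
force: [0.0, 0.5, -7.1]
width: 0.0251
gripper_force: 29.7
```

Run:
```python
from h import *
for n in ['top','scene','wrist']:
    T=T_cam(n); arm.grab_frame(n)
    for l in ['lock','hook_free']: print(n,l,[(w(T,x['point']).round(3),round(x['p'],2)) for x in arm.pinpoint(l,n)[:2]])
rel([.629,-.205,.304],-95.2)
```

```text
top lock []
top hook_free []
scene lock [(array([ 0.631, -0.212,  0.361]), 0.63)]
scene hook_free [(array([0.665, 0.046, 0.087]), 0.64), (array([ 0.625, -0.207,  0.291]), 0.62)]
wrist lock [(array([ 0.624, -0.212,  0.363]), 0.87)]
wrist hook_free []
t 10.93 pos [ 0.6279 -0.2058  0.3631] rpy [-179.95    0.    -95.23] ->cm [-0.09 -0.1   5.91] rot [-0.1  0.  -0. ]
```

{"op": "move_arm", "data": {
  "rows": [
    {"translation": [-0.1, 0, 0.8], "rot": [0, 0, 0], "hand": 1},
    {"translation": [-0.1, 0, 2.0], "rot": [0, 0, 0], "hand": 1},
    {"translation": [-0.1, 0, 3.2], "rot": [0, 0, 0], "hand": 1},
    {"translation": [-0.1, 0, 4.2], "rot": [0, 0, 0], "hand": 1},
    {"translation": [-0.1, 0, 5.0], "rot": [0, 0, 0], "hand": 1},
    {"translation": [-0.1, 0, 5.5], "rot": [0, 0, 0], "hand": 1},
    {"translation": [-0.1, 0, 5.9], "rot": [0, 0, 0], "hand": 1},
    {"translation": [-0.1, 0, 5.9], "rot": [0, 0, 0], "hand": 1}
  ]
}}

```text
t: 11.6
eef_pos: [0.6282, -0.2047, 0.3026]
ee_rot: [3.141, 0.0, -1.662]
force: [-0.2, 0.8, -7.0]
width: 0.0248
gripper_force: 29.6
```

```bash
python3 lockpose.py; python3 -c "
from h import *
rel([.629,-.205,.301],-95.2)"
```

```text
scene 270 c [ 0.6356 -0.178   0.3241] dir [ 0.021  0.986 -0.168] ends [ 0.634 -0.268  0.339] [ 0.637 -0.125  0.315] ztop 0.4049
scene [(array([ 0.627, -0.21 ,  0.304]), 0.9)]
top [(array([0.663, 0.147, 0.292]), 0.49)]
wrist 9871 c [ 0.6264 -0.2336  0.3203] dir [0.082 0.996 0.019] ends [ 0.623 -0.276  0.319] [ 0.632 -0.169  0.322] ztop 0.3223
wrist [(array([ 0.628, -0.21 ,  0.303]), 0.97)]
11.9 [ 0.62863127 -0.20485109  0.30399408] [-0.19128841 -1.03964504 -5.72664188] [ 0.06826636  0.09589042 -0.01371714] 0.02492460225111578 29.57349121570587
t 11.9 pos [ 0.6286 -0.2049  0.304 ] rpy [-179.95   -0.    -95.23] ->cm [ 0.01 -0.04  0.3 ] rot [-0.1 -0.  -0. ]
```

{"op": "move_arm", "data": {
  "rows": [
    {"translation": [0, 0, 0.15], "rot": [0, 0, 0], "hand": 1},
    {"translation": [0, 0, 0.3], "rot": [0, 0, 0], "hand": 1},
    {"translation": [0, 0, 0.3], "rot": [0, 0, 0], "hand": 1},
    {"translation": [0, 0, 0.3], "rot": [0, 0, 0], "hand": 1}
  ]
}}

```text
t: 12.23
eef_pos: [0.6286, -0.2048, 0.3009]
ee_rot: [-3.141, -0.0, -1.662]
force: [-0.4, 1.1, -3.2]
width: 0.0252
gripper_force: 30.2
```

{"op": "move_arm", "data": {
  "rows": [
    {"translation": [0, 0, 0.1], "rot": [0, 0, 0], "hand": 1},
    {"translation": [0, 0, 0.2], "rot": [0, 0, 0], "hand": 1},
    {"translation": [0, 0, 0.2], "rot": [0, 0, 0], "hand": 1},
    {"translation": [0, 0, 0.2], "rot": [0, 0, 0], "hand": 1}
  ]
}}

```text
t: 12.57
eef_pos: [0.6288, -0.2049, 0.3005]
ee_rot: [-3.139, -0.001, -1.662]
force: [-3.0, 2.6, 4.7]
width: 0.0249
gripper_force: 32.2
```

Weight is now on the prongs. I'm releasing slowly.

{"op": "move_arm", "data": {
  "rows": [
    {"translation": [0, 0, -0.1], "rot": [0, 0, 0], "hand": 0.65},
    {"translation": [0, 0, -0.1], "rot": [0, 0, 0], "hand": 0.6},
    {"translation": [0, 0, -0.1], "rot": [0, 0, 0], "hand": 0.5},
    {"translation": [0, 0, -0.1], "rot": [0, 0, 0], "hand": 0.4},
    {"translation": [0, 0, -0.1], "rot": [0, 0, 0], "hand": 0.3},
    {"translation": [0, 0, -0.1], "rot": [0, 0, 0], "hand": 0.2},
    {"translation": [0, 0, -0.1], "rot": [0, 0, 0], "hand": 0.2},
    {"translation": [0, 0, -0.1], "rot": [0, 0, 0], "hand": 0.2}
  ]
}}

```text
t: 13.23
eef_pos: [0.6284, -0.2048, 0.2993]
ee_rot: [3.141, -0.0, -1.662]
force: [-0.0, 0.0, -0.3]
width: 0.0677
gripper_force: 0.0
```

```bash
python3 lockpose.py pics/s5.png; python3 -c "
from h import *
rel([.629,-.205,.42],-95.2)"
```

```text
scene 319 c [ 0.6355 -0.1821  0.3214] dir [ 0.169  0.733 -0.659] ends [ 0.62  -0.249  0.382] [ 0.645 -0.142  0.286] ztop 0.4028
scene [(array([ 0.63 , -0.211,  0.301]), 0.87)]
top 137 c [ 0.6156 -0.2237  0.3364] dir [-0.151  0.375  0.915] ends [ 0.621 -0.238  0.303] [ 0.602 -0.189  0.421] ztop 0.4165
top [(array([ 0.63 , -0.209,  0.299]), 0.59)]
wrist 10117 c [ 0.6272 -0.2339  0.3173] dir [0.081 0.997 0.002] ends [ 0.624 -0.276  0.317] [ 0.632 -0.169  0.317] ztop 0.3192
wrist [(array([ 0.629, -0.21 ,  0.301]), 0.82)]
13.5333 [ 0.62840263 -0.20479906  0.29941312] [-0.30890462  0.40330012 -0.19452974] [-0.01673384  0.14413391  0.0190572 ] 0.07018484241966894 0.0
t 13.53 pos [ 0.6284 -0.2048  0.2994] rpy [-180.      0.    -95.23] ->cm [ 1.000e-02 -6.000e-02 -1.206e+01] rot [-0.  0. -0.]
```

View pics/s5.png

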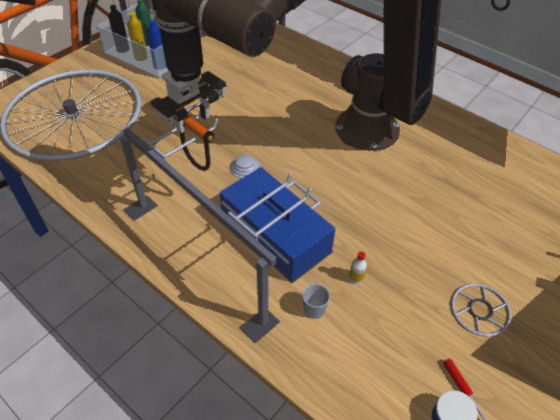

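{"op": "move_arm", "data": {
  "rows": [
    {"translation": [0, 0, -0.8], "rot": [0, 0, 0], "hand": 0.2},
    {"translation": [0, 0, -2.5], "rot": [0, 0, 0], "hand": 0.2},
    {"translation": [0, 0, -5], "rot": [0, 0, 0], "hand": 0.2},
    {"translation": [0, 0, -8], "rot": [0, 0, 0], "hand": 0.2},
    {"translation": [0, 3, -9], "rot": [0, 0, 1], "hand": 0.3},
    {"translation": [-2, 6, -9], "rot": [0, 0, 3], "hand": 0.4},
    {"translation": [-5, 9, -9], "rot": [0, 0, 3], "hand": 0.5},
    {"translation": [-8, 11, -8], "rot": [0, 0, 3], "hand": 0.6}
  ]
}}

```text
t: 14.2
eef_pos: [0.5249, -0.1153, 0.3823]
ee_rot: [-3.137, 0.0, -1.717]
force: [1.4, 1.6, 0.9]
width: 0.0492
gripper_force: 0.0
```

```bash
python3 -c "
from h import *
rel([.470,.079,.22],-98)"
```

```text
t 14.2 pos [ 0.5249 -0.1153  0.3823] rpy [-1.7974e+02  2.0000e-02 -9.8360e+01] ->cm [-18.42   8.33  16.19] rot [-0.3  0.  -0.4]
```

{"op": "move_arm", "data": {
  "rows": [
    {"translation": [-3, 1.4, 1.5], "rot": [0, 0, 0], "hand": 0.66},
    {"translation": [-6, 2.7, 4], "rot": [0, 0, 0], "hand": 0.66},
    {"translation": [-9, 4.1, 7], "rot": [0, 0, 0], "hand": 0.66},
    {"translation": [-12, 5.5, 10], "rot": [0, 0, 0], "hand": 0.66},
    {"translation": [-15, 6.8, 13], "rot": [0, 0, 0], "hand": 0.66},
    {"translation": [-17.4, 7.9, 15.2], "rot": [0, 0, 0], "hand": 0.66},
    {"translation": [-18.4, 8.3, 16.2], "rot": [0, 0, 0], "hand": 0.66},
    {"translation": [-18.4, 8.3, 16.2], "rot": [0, 0, 0], "hand": 0.66}
  ]
}}

```text
t: 14.87
eef_pos: [0.4685, 0.0805, 0.2154]
ee_rot: [3.138, -0.002, -1.712]
force: [-0.4, -0.1, 0.8]
width: 0.03
gripper_force: 0.0
```

Run:
```python
from h import *
T=T_cam('wrist'); im,d=arm.grab_frame('wrist'); cv2.imwrite('pics/w6.png',im[:,:,::-1]); P=cloud('wrist',d); np.save('w6.npy',P)
for n in ['wrist','top']:
    if n=='top': T=T_cam('top'); im,d=arm.grab_frame('top'); P=cloud('top',d)
    for l in ['lid_pull','lid_hinge','toolbox']: print(n,l,[(w(T,x['point']).round(4),round(x['p'],2)) for x in arm.pinpoint(l,n)[:1]])
    hsv=cv2.cvtColor(im,cv2.COLOR_RGB2HSV)
    m=(hsv[...,0]>100)&(hsv[...,0]<130)&(hsv[...,1]>150)&(P[...,2]>.11)&(P[...,2]<.123)
    Q=P[m]; print(len(Q),Q.min(0),Q.max(0),np.median(Q[:,2]))
    if n=='top': print(cv2.minAreaRect((Q[:,:2]*1000).astype(np.float32)))
    # front edge: min x per y-bin
    E=[]
    for y in np.arange(-.09,.2,.01):
        q=Q[(abs(Q[:,1]-y)<.005)]
        if len(q)>5: E.append((y,np.percentile(q[:,0],2)))
    E=np.array(E); k=np.polyfit(E[:,0],E[:,1],1); print('front edge',k,np.degrees(np.arctan(k[0])))
    m=(P[...,2]>.09)&(P[...,2]<.113)&(P[...,0]>.455)&(P[...,0]<.482)&(P[...,1]>.02)&(P[...,1]<.13)
    Q=P[m]; k=np.polyfit(Q[:,1],Q[:,0],1); print('bar',len(Q),k,np.polyval(k,.078),Q.min(0),Q.max(0))
rel([.470,.078,.098],-98)
print(arm.get_state()['width'])
```

```text
wrist lid_pull [(array([0.4665, 0.0778, 0.0998]), 0.7)]
wrist lid_hinge [(array([0.6669, 0.0488, 0.0857]), 0.64)]
wrist toolbox [(array([ 0.5889,  0.0625, -0.0023]), 0.56)]
43016 [ 0.49046817 -0.10603204  0.1100506 ] [0.68316993 0.16727266 0.12256047] 0.11886210891420845
front edge [0.65733202 0.51670764] 33.31819950435426
bar 1599 [0.09329849 0.46343807] 0.4707153536779412 [0.45789112 0.02003183 0.10176016] [0.48183451 0.12988698 0.1095553 ]
top lid_pull [(array([ 0.6255, -0.2125,  0.29  ]), 0.55)]
top lid_hinge [(array([0.67  , 0.0532, 0.0835]), 0.71)]
top toolbox [(array([ 0.5896,  0.0609, -0.0026]), 0.89)]
3835 [ 0.4913391  -0.10497815  0.11053204] [0.68592486 0.22739829 0.12299159] 0.11748487020992138
((588.2828979492188, 62.489715576171875), (318.5460510253906, 159.84336853027344), 82.42587280273438)
front edge [0.00188419 0.56323505] 0.10795596361822794Traceback (most recent call last):
  File "<stdin>", line 17, in <module>
    raise TypeError("expected non-empty vector for x")
TypeError: expected non-empty vector for x
```

View pics/w6.png

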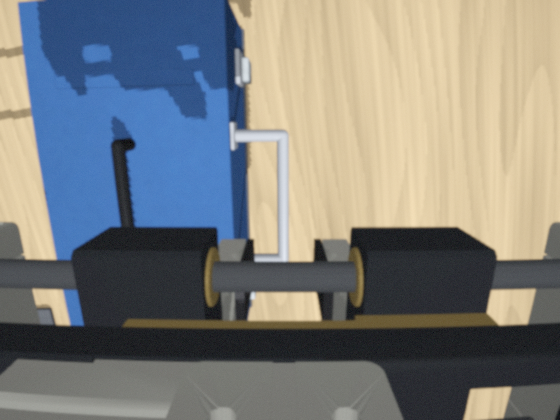

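```bash
python3 -c "
from h import *
rel([.469,.077,.097],-97.6)
print(arm.get_state()['width'])"
```

```text
t 15.27 pos [0.4708 0.0784 0.2181] rpy [-1.7994e+02  4.0000e-02 -9.8290e+01] ->cm [ 0.17  0.18 12.11] rot [-0.1  0.  -0.7]
0.029853804558292733
```

{"op": "move_arm", "data": {
  "rows": [
    {"translation": [0.2, 0.2, 2], "rot": [0, 0, -0.7], "hand": 0.66},
    {"translation": [0.2, 0.2, 5], "rot": [0, 0, -0.7], "hand": 0.66},
    {"translation": [0.2, 0.2, 7.5], "rot": [0, 0, -0.7], "hand": 0.66},
    {"translation": [0.2, 0.2, 9.5], "rot": [0, 0, -0.7], "hand": 0.66},
    {"translation": [0.2, 0.2, 11], "rot": [0, 0, -0.7], "hand": 0.66},
    {"translation": [0.2, 0.2, 12], "rot": [0, 0, -0.7], "hand": 0.66},
    {"translation": [0.2, 0.2, 12.1], "rot": [0, 0, -0.7], "hand": 0.66},
    {"translation": [0.2, 0.2, 12.1], "rot": [0, 0, -0.7], "hand": 0.66}
  ],
  "squeeze": 8
}}

```text
t: 15.93
eef_pos: [0.4681, 0.0767, 0.0963]
ee_rot: [3.141, -0.001, -1.703]
force: [0.1, -0.4, 0.4]
width: 0.0299
gripper_force: 0.0
```

{"op": "move_arm", "data": {
  "rows": [
    {"translation": [0, 0, 0], "rot": [0, 0, 0], "hand": 1},
    {"translation": [0, 0, 0], "rot": [0, 0, 0], "hand": 1},
    {"translation": [0, 0, 0], "rot": [0, 0, 0], "hand": 1},
    {"translation": [0, 0, 0], "rot": [0, 0, 0], "hand": 1},
    {"translation": [0, 0, 0], "rot": [0, 0, 0], "hand": 1},
    {"translation": [0, 0, 0], "rot": [0, 0, 0], "hand": 1},
    {"translation": [0, 0, 0], "rot": [0, 0, 0], "hand": 1},
    {"translation": [0, 0, 0], "rot": [0, 0, 0], "hand": 1}
  ],
  "squeeze": 8
}}

```text
t: 16.6
eef_pos: [0.4686, 0.0774, 0.0971]
ee_rot: [-3.141, 0.0, -1.702]
force: [-0.6, -1.0, 5.8]
width: 0.0004
gripper_force: 2.9
```

Run:
```python
from h import *
s=arm.get_state(); print(s['eef_pos'],s['width'],s['gripper_force'],s['force'],np.degrees(s['ee_rot']))
# arc table in tool frame relative to now, from hinge
xh=np.array([.9913,-.1317,0]); R0=rot(s['ee_rot'])
a0=np.arctan2(16,202); r=.2026
for th in [0,.02,.06,.12,.2,.3,.4,.5,.6,.7,.8,.9,1.0,1.1,1.2,1.29]:
    dp=r*((np.cos(a0)-np.cos(a0+th))*xh+np.array([0,0,np.sin(a0+th)-np.sin(a0)]))
    print(th,(R0.inv().apply(dp)*100).round(2))
```

```text
[0.46856309 0.07738015 0.09711833] 0.000449773745017734 2.935543432831764 [-0.56529992 -1.03500984  5.82842313] [-1.79937470e+02  2.50999140e-02 -9.74995824e+01]
0 [0. 0. 0.]
0.02 [-0.   -0.04 -0.4 ]
0.06 [-0.   -0.13 -1.21]
0.12 [-0.   -0.34 -2.41]
0.2 [-0.   -0.72 -3.98]
0.3 [-0.   -1.38 -5.9 ]
0.4 [-0.   -2.23 -7.74]
0.5 [-0.   -3.25 -9.48]
0.6 [  0.    -4.44 -11.12]
0.7 [  0.    -5.79 -12.63]
0.8 [  0.    -7.29 -14.  ]
0.9 [  0.    -8.91 -15.21]
1.0 [ 1.000e-02 -1.065e+01 -1.625e+01]
1.1 [ 1.000e-02 -1.248e+01 -1.711e+01]
1.2 [ 1.000e-02 -1.439e+01 -1.779e+01]
1.29 [ 1.000e-02 -1.616e+01 -1.823e+01]
```

Run:
```python
from h import *
s0=arm.get_state()
im,d=arm.grab_frame('wrist'); P=cloud('wrist',d)
im2,d2=arm.grab_frame('scene')
a=cv2.resize(im2[130:250,230:390],(800,600),interpolation=cv2.INTER_CUBIC)
b=im
cv2.imwrite('pics/c7.png',np.vstack([cv2.resize(im,(400,300)),cv2.resize(im2[150:240,250:370],(400,300),interpolation=cv2.INTER_CUBIC)])[:,:,::-1])
m=(P[...,2]>.085)&(P[...,2]<.113)&(P[...,0]>.44)&(P[...,0]<.487)&(P[...,1]>.01)&(P[...,1]<.15)
Q=P[m]; k=np.polyfit(Q[:,1],Q[:,0],1); print('bar',len(Q),k,np.polyval(k,.078),np.median(Q,0),Q.min(0),Q.max(0))
T=T_cam('wrist'); print([(w(T,x['point']).round(4),round(x['p'],2)) for x in arm.pinpoint('lid_pull','wrist')[:2]])
print(arm.get_state()['width'],arm.get_state()['gripper_force'],arm.get_state()['force'])
```

```text
bar 2973 [-0.1040919   0.47189303] 0.4637738618264271 [0.46619142 0.03372346 0.10511029] [0.45640179 0.01597458 0.10056189] [0.48699813 0.11328691 0.11289777]
[(array([0.4654, 0.0797, 0.1003]), 0.92)]
0.0006382152699231467 2.9392512515187263 [-1.45970952 -0.49768803  5.29719086]
```

View pics/c7.png

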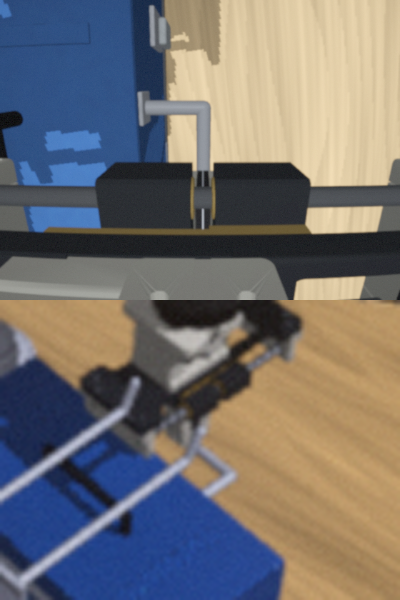

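{"op": "move_arm", "data": {
  "rows": [
    {"translation": [0, 0, 0], "rot": [0, 0, 0], "hand": 0.66},
    {"translation": [0, 0, 0], "rot": [0, 0, 0], "hand": 0.66},
    {"translation": [0, 0, 0], "rot": [0, 0, 0], "hand": 0.66},
    {"translation": [0, 0, 0], "rot": [0, 0, 0], "hand": 0.66},
    {"translation": [0, 0, 0], "rot": [0, 0, 0], "hand": 0.66},
    {"translation": [0, 0, 0.5], "rot": [0, 0, 0], "hand": 0.66},
    {"translation": [0, 0, 1], "rot": [0, 0, 0], "hand": 0.66},
    {"translation": [0, 0, 1], "rot": [0, 0, 0], "hand": 0.66}
  ]
}}

```text
t: 17.42
eef_pos: [0.4673, 0.0768, 0.0851]
ee_rot: [3.14, -0.001, -1.703]
force: [0.1, -0.6, -0.1]
width: 0.0297
gripper_force: 0.0
```

{"op": "move_arm", "data": {
  "rows": [
    {"translation": [0, 0, 0], "rot": [0, 0, 0], "hand": 1},
    {"translation": [0, 0, 0], "rot": [0, 0, 0], "hand": 1},
    {"translation": [0, 0, 0], "rot": [0, 0, 0], "hand": 1},
    {"translation": [0, 0, 0], "rot": [0, 0, 0], "hand": 1},
    {"translation": [0, 0, 0], "rot": [0, 0, 0], "hand": 1},
    {"translation": [0, 0, 0], "rot": [0, 0, 0], "hand": 1},
    {"translation": [0, 0, 0], "rot": [0, 0, 0], "hand": 1},
    {"translation": [0, 0, 0], "rot": [0, 0, 0], "hand": 1}
  ],
  "squeeze": 8
}}

```text
t: 18.08
eef_pos: [0.4684, 0.0772, 0.0865]
ee_rot: [-3.141, 0.0, -1.702]
force: [2.6, -1.2, -1.5]
width: 0.0101
gripper_force: 8.0
```

Run:
```python
import numpy as np
a0=np.arctan2(16,202); r=20.26
p=lambda th: np.array([-(np.cos(a0)-np.cos(a0+th)),-(np.sin(a0+th)-np.sin(a0))])*r
N=32
th=lambda i: 1.28*(10*(i/N)**3-15*(i/N)**4+6*(i/N)**5)
for c in range(4):
    print([ (p(th(8*c+k))-p(th(8*c))).round(2).tolist() for k in range(1,9)], th(8*c+8))
```

```text
[[-0.0, -0.01], [-0.0, -0.06], [-0.02, -0.18], [-0.04, -0.41], [-0.08, -0.77], [-0.14, -1.26], [-0.24, -1.89], [-0.39, -2.65]] 0.1325
[[-0.21, -0.9], [-0.51, -1.92], [-0.9, -3.03], [-1.4, -4.22], [-2.02, -5.45], [-2.76, -6.69], [-3.61, -7.91], [-4.56, -9.09]] 0.64
[[-1.04, -1.1], [-2.14, -2.11], [-3.28, -3.0], [-4.41, -3.78], [-5.52, -4.43], [-6.58, -4.97], [-7.54, -5.39], [-8.41, -5.73]] 1.1475
[[-0.74, -0.25], [-1.35, -0.43], [-1.83, -0.56], [-2.17, -0.64], [-2.4, -0.7], [-2.52, -0.72], [-2.57, -0.73], [-2.58, -0.74]] 1.28
```

{"op": "move_arm", "data": {
  "rows": [
    {"translation": [0, 0, 0], "rot": [0, 0, 0], "hand": 1},
    {"translation": [0, 0, -0.06], "rot": [0, 0, 0], "hand": 1},
    {"translation": [0, -0.02, -0.18], "rot": [0, 0, 0], "hand": 1},
    {"translation": [0, -0.04, -0.41], "rot": [0, 0, 0], "hand": 1},
    {"translation": [0, -0.08, -0.77], "rot": [0, 0, 0], "hand": 1},
    {"translation": [0, -0.14, -1.26], "rot": [0, 0, 0], "hand": 1},
    {"translation": [0, -0.24, -1.89], "rot": [0, 0, 0], "hand": 1},
    {"translation": [0, -0.39, -2.65], "rot": [0, 0, 0], "hand": 1}
  ],
  "squeeze": 9
}}

```text
t: 18.75
eef_pos: [0.4723, 0.0767, 0.1134]
ee_rot: [-3.141, 0.0, -1.702]
force: [7.4, -2.6, -4.7]
width: 0.0095
gripper_force: 9.0
```

{"op": "move_arm", "data": {
  "rows": [
    {"translation": [0, -0.21, -0.9], "rot": [0, 0, 0], "hand": 1},
    {"translation": [0, -0.51, -1.92], "rot": [0, 0, 0], "hand": 1},
    {"translation": [0, -0.9, -3.03], "rot": [0, 0, 0], "hand": 1},
    {"translation": [0, -1.4, -4.22], "rot": [0, 0, 0], "hand": 1},
    {"translation": [0, -2.02, -5.45], "rot": [0, 0, 0], "hand": 1},
    {"translation": [0, -2.76, -6.69], "rot": [0, 0, 0], "hand": 1},
    {"translation": [0, -3.61, -7.91], "rot": [0, 0, 0], "hand": 1},
    {"translation": [0, -4.56, -9.09], "rot": [0, 0, 0], "hand": 1}
  ]
}}

```text
t: 19.42
eef_pos: [0.5187, 0.0705, 0.2042]
ee_rot: [-3.139, 0.0, -1.702]
force: [13.2, -3.4, -15.5]
width: 0.0095
gripper_force: 9.1
```

{"op": "move_arm", "data": {
  "rows": [
    {"translation": [0, -1.08, -1.06], "rot": [0, 0, 0], "hand": 1},
    {"translation": [0, -2.21, -2.03], "rot": [0, 0, 0], "hand": 1},
    {"translation": [0, -3.37, -2.88], "rot": [0, 0, 0], "hand": 1},
    {"translation": [0, -4.52, -3.61], "rot": [0, 0, 0], "hand": 1}
  ]
}}

```text
t: 19.75
eef_pos: [0.5608, 0.0646, 0.2408]
ee_rot: [3.139, -0.0, -1.702]
force: [-3.2, 1.3, 3.0]
width: 0.0097
gripper_force: 9.0
```

{"op": "move_arm", "data": {
  "rows": [
    {"translation": [0, -1.11, -0.66], "rot": [0, 0, 0], "hand": 1},
    {"translation": [0, -2.16, -1.21], "rot": [0, 0, 0], "hand": 1},
    {"translation": [0, -3.12, -1.64], "rot": [0, 0, 0], "hand": 1},
    {"translation": [0, -3.99, -1.98], "rot": [0, 0, 0], "hand": 1}
  ]
}}

```text
t: 20.08
eef_pos: [0.601, 0.0591, 0.2603]
ee_rot: [3.14, -0.001, -1.702]
force: [-1.7, -1.5, 1.9]
width: 0.0098
gripper_force: 9.0
```

{"op": "move_arm", "data": {
  "rows": [
    {"translation": [0, -0.74, -0.24], "rot": [0, 0, 0], "hand": 1},
    {"translation": [0, -1.35, -0.42], "rot": [0, 0, 0], "hand": 1},
    {"translation": [0, -1.83, -0.54], "rot": [0, 0, 0], "hand": 1},
    {"translation": [0, -2.17, -0.62], "rot": [0, 0, 0], "hand": 1},
    {"translation": [0, -2.4, -0.68], "rot": [0, 0, 0], "hand": 1},
    {"translation": [0, -2.52, -0.7], "rot": [0, 0, 0], "hand": 1},
    {"translation": [0, -2.6, -0.71], "rot": [0, 0, 0], "hand": 1},
    {"translation": [0, -2.6, -0.71], "rot": [0, 0, 0], "hand": 1}
  ]
}}

```text
t: 20.75
eef_pos: [0.6272, 0.0556, 0.267]
ee_rot: [-3.142, -0.001, -1.702]
force: [-1.4, -5.3, 4.1]
width: 0.0097
gripper_force: 9.0
```

Run:
```python
from h import *
F=[]
for n in ['scene','top','wrist']:
    T=T_cam(n); im,d=arm.grab_frame(n); P=cloud(n,d); F.append(arm.get_state()['force'])
    if n=='scene': cv2.imwrite('pics/s8.png',im[:,:,::-1])
    for l in ['lid_pull','lid_hinge','lock']: print(n,l,[(w(T,x['point']).round(4),round(x['p'],2)) for x in arm.pinpoint(l,n)[:1]])
    hsv=cv2.cvtColor(im,cv2.COLOR_RGB2HSV)
    m=(hsv[...,0]>100)&(hsv[...,0]<130)&(hsv[...,1]>120)&(P[...,2]>.11)&(P[...,2]<.24)&(P[...,0]>.58)&(P[...,0]<.75)&(abs(P[...,1]-.05)<.16)
    Q=P[m]; print(n,len(Q))
    if len(Q)>50:
        c=np.median(Q,0); u=(Q-c)@np.array([.9913,-.1317,0]); z=Q[:,2]-c[2]
        for _ in range(5):
            k=np.polyfit(z,u,1); e=abs(u-np.polyval(k,z)); g=e<.005; z,u=z[g],u[g]
        print('inliers',g.sum(),'lid angle', np.pi/2+np.arctan(k[0]) , np.pi/2-np.arctan(-k[0]))
s=arm.get_state(); print(s['t'],s['eef_pos'],s['width'],s['gripper_force'],np.mean(F,0))
h=np.array([.669,.052]); xh=np.array([.9913,-.1317])
dx=(s['eef_pos'][:2]-h)@xh; print('theta from TCP', np.arctan2(s['eef_pos'][2]+.0145-.085,-dx)-np.arctan2(16,202))
```

```text
scene lid_pull [(array([0.6292, 0.0559, 0.2828]), 0.74)]
scene lid_hinge [(array([0.6654, 0.0467, 0.0879]), 0.83)]
scene lock [(array([ 0.629 , -0.2056,  0.302 ]), 0.76)]
scene 2944
inliers 2805 lid angle 1.283703312519302 1.283703312519302
top lid_pull [(array([ 0.6283, -0.209 ,  0.2904]), 0.66)]
top lid_hinge [(array([0.6683, 0.0537, 0.0842]), 0.75)]
top lock [(array([ 0.627 , -0.2063,  0.3051]), 0.57)]
top 118
inliers 28 lid angle 1.069227390805865 1.069227390805865
wrist lid_pull [(array([0.6247, 0.0558, 0.2818]), 0.91)]
wrist lid_hinge []
wrist lock []
wrist 5374
inliers 1569 lid angle 1.2787877043832139 1.2787877043832139
21.35 [0.62703168 0.05568395 0.26701867] 0.00936268296365167 9.01011273264885 [-1.70219891 -4.94566197  4.23706939]
theta from TCP 1.2807708699480262
```

View pics/s8.png

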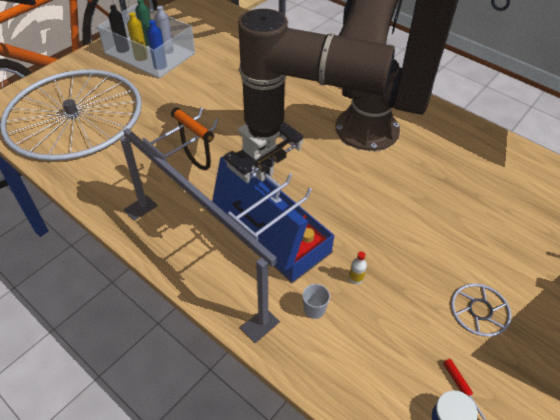

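{"op": "move_arm", "data": {
  "rows": [
    {"translation": [0.05, -0.05, 0], "rot": [0, 0, 0], "hand": 1},
    {"translation": [0.1, -0.1, 0], "rot": [0, 0, 0], "hand": 1},
    {"translation": [0.15, -0.1, 0], "rot": [0, 0, 0], "hand": 1},
    {"translation": [0.15, -0.1, 0], "rot": [0, 0, 0], "hand": 1},
    {"translation": [0.15, -0.1, 0], "rot": [0, 0, 0], "hand": 1},
    {"translation": [0.15, -0.1, 0], "rot": [0, 0, 0], "hand": 1},
    {"translation": [0.15, -0.1, 0], "rot": [0, 0, 0], "hand": 1},
    {"translation": [0.15, -0.1, 0], "rot": [0, 0, 0], "hand": 1}
  ]
}}

```text
t: 22.02
eef_pos: [0.6284, 0.0554, 0.2672]
ee_rot: [-3.14, 0.001, -1.702]
force: [-1.2, 0.4, 4.8]
width: 0.0096
gripper_force: 9.0
```

Forces are small and the lid is steady at about 1.29 rad.

```bash
python3 -c "
from h import *
s=arm.get_state();print(s['qd'].round(4),s['gripper_force']);print(arm.job_done())"
```

```text
[-0.0004 -0.0003 -0.0006 -0.0005  0.0016 -0.0015] 9.009100198745728
the job is handed in; nothing more can be done
None
```

The lock hangs on the empty hook and the arm is holding the lid steady at about 1.29 rad, its balance point; nothing touched the bottle, the cassette or the cup, and I handed the job in at 22 s of the 69 s limit.

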